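# Close the tea-light canister and take off its cover alone

## Robot

A 6-joint arm with a two-finger parallel gripper is mounted at the origin on a cart in front of the work surface, level with it; the furniture and walls round the work are solid. World frame = base frame: x ahead of the robot, y to its left, z up, the work surface at z = 0. Lengths are in m, angles in rad, forces in N, time in s.
With the tool pointing down it reaches from about 0.375 to 0.9 m from the base axis. Payload 3.1 kg.
Tool frame: the origin (TCP) lies on the front face of the gripper's body, between the roots of the fingers; the fingertips stand 70 mm ahead of it and the grasp point (between the pads) lies 51 mm ahead of it; z points along the fingers, y is the line along which they close (so a half turn about z gives the same grasp; the last joint's range is limited). The gripper opens to 87 mm and grips with 3 to 60 N. Pads are 19 mm wide; open, the fingers measure 117 mm over their backs; the gripper's body (75 mm by 190 mm) begins 51 mm behind the grasp point.
Start: joints at [1.151, 0.527, 1.433, -0, 1.181, -0.178], TCP at [0.15, 0.607, 0.292] pointing down, gripper open.
Joint ranges: [-3.08, 3.08], [-0.75, 2.2], [0.22, 2.44], [-1.43, 4.57], [0, 2.65], [-2.85, 2.85]. Speed limits (rad/s): [2.79, 2.79, 3.14, 3.14, 3.14, 3.14].

## Interface

Orientations are given as a unit quaternion [x, y, z, w].
In Python, from rig import robot, cams, ticket gives the robot as it stands. The module is installed in compiled form; this text tells all that it offers.
- The arm moves only by the shell command python3 -m crank 'ROWS' [FORCE]. ROWS is JSON, a list of rows, each a list of 7 numbers: the shift along the tool's x, y, z in cm, then the turn, a rotation vector about the tool's x, y, z in rad, then the closure, from 0 (fully open) to 1 (shut). A call has 1 to 5 rows; each row shifts and turns the commanded pose from where the row before left it, along the tool's axes as they then stand; what a row does not reach is not made up. A row lasts 1/8 s, in which the tool goes at most 62.5 mm and 10.7 degrees, less where a joint would pass 70% of its speed; a pose out of reach is approached as far as the arm can. A call is refused whole if a number of a shift passes 6.25 or a number of a turn 0.188, either way. A call with a gripper value outside its range is refused whole. The fingers move at their own pace and stop on an object; FORCE is the grip in N (left out, the last holds). Time passes only in rows, so rows that do not move let the fingers close. It gives the time, the measured TCP pose, the force, the opening and the grip force at its end, in the units of the state.
- robot.get_obs(): the state, without advancing time (a new reading comes with each control period).
- cams.camera(name): name is "side" or "top" or "wrist"; returns the picture (420x560x3 uint8, red, green, blue); there is no depth.
- cams.camera_info(name): a dict with "intrinsics" (3x3 intrinsics, pixels), "dist" ([k1, k2, p1, p2, k3] as OpenCV has them; the pictures are not rectified), "pose" (4x4, takes a point from camera to world coordinates). Camera axes: x right, y down, z forward; pixel columns grow to the right and rows downward; lengths in m; the calibration is good to about 2 mm. A picture is of the moment at which its call begins: read the wrist's pose just before it. camera_info takes no time and is no camera call; for the wrist camera it gives the pose at the moment of the call.
- ticket.hand_in(): hands the job in; it is judged then, once.
The state is a dict: "time": time; "q": joint angles; "joint_velocities": joint speeds; "joint_torque": joint torques, N m; "position": TCP position; "tool_rot": TCP orientation; "ft_force": force on the tool from outside, world axes, zero at the start; "moment": the same for the moment, N m; "grip_width": finger opening in m; "grip_force": force on a finger pad.
Only numpy, scipy, OpenCV 4.12 (cv2) and the standard library are available. Lean on these libraries where they do the work, as an engineer would, in place of code of your own. Each camera call takes 0.05 s, during which the arm holds its last target. There are 200 camera calls.

## Task

Put the tea light away in the open steel canister. Then close the canister with its nested pair of lids: carry both together by the black knob of the inner lid, with the cover still lying on it, lower them until the inner lid is fully seated in the mouth, and let go. Then take the cover by its wooden collar, lift it alone about 10 cm straight up, leaving the inner lid seated, and finish there, still holding the cover level above the canister; leave the honey jar, the white mug and the salt mill where they stand.

Things in the scene. Friction and masses are not known exactly. Their poses are not given: they have to be found in the camera images.
- canister_rim (a point): Centre of the mouth of the open, round brushed-steel canister, at the height of its rim, 68 mm above the worktop; z up. The canister is 110 mm across outside and 104 mm inside, wall 3 mm, inner floor 65 mm below the rim. It does not move.
- tea_light_center (a point): Centre (7.5 mm above its underside) of the tea light, a round candle in a metal cup, 38 mm across and 15 mm high, lying upright on the worktop at the start.
- inner_knob (a point): Inner lid (0.15-0.3 kg): steel disc 109 mm wide, 4 mm thick, bevelled plug 99 mm wide, 14 mm deep under it, upright black knob 20 mm wide. Point: centre of the knob part showing above the cover's collar, z up its axis. Knob top 13 mm above it; disc underside (rests on the rim) 42 mm below, plug foot 56 mm below. Seated: 42 mm above the rim centre. At the start it stands on the worktop, the cover on it.
- cover_collar (a point): Cover (0.1-0.2 kg): loose steel disc 125 mm wide, 3 mm thick, skirt to 10 mm below its underside; upright wooden ring collar 40 mm outside, 28 mm inside, 22 mm high, through which the knob passes loosely, 26 mm out. Point: collar centre, half-way up, z up; collar top 11 mm above, disc top 11 mm below, disc underside 14 mm below. Lying on the inner lid: 24 mm below the knob point.
- honey_jar: Bystander: glass jar with green cap, 64x68x84 mm; origin at the centre of its underside.
- white_mug: Bystander: plain white mug, 82x115x88 mm; origin at the centre of its underside.
- salt_mill: Bystander: wooden mill, 58 mm across, 115 mm high; origin at the centre of its underside.

How it is judged:
On the way, in this order (a step that is already met when the one before it is completed fails the run):
1. the tea light lies in the canister, let go (horizontal distance between tea_light_center and canister_rim below 0.05 m and z of tea_light_center in the frame of canister_rim below -0.02 m and contact force between the fingers and tea_light below 0.1 N), for 0.2 s.
2. the inner lid is seated in the canister with the cover lying on it, both let go (horizontal distance between tea_light_center and canister_rim below 0.05 m and z of tea_light_center in the frame of canister_rim below -0.02 m and horizontal distance between inner_knob and canister_rim below 0.006 m and z of inner_knob in the frame of canister_rim between 0.038 and 0.045 m and angle between inner_knob's own z axis and vertical below 0.05 rad and z of cover_collar in the frame of inner_knob below -0.02 m and horizontal distance between cover_collar and inner_knob below 0.01 m and contact force between the fingers and inner_lid below 0.1 N and contact force between the fingers and cover below 0.1 N), for 0.2 s.
At the end, for the whole second after the job is handed in: Tea light inside; inner lid seated (within 6 mm of the axis, 4 mm in height, 0.05 rad) and untouched by the fingers; the fingers hold the cover still and level (0.2 rad), at least 60 mm above where it lay and within 80 mm of the canister axis, off the inner lid (horizontal distance between tea_light_center and canister_rim below 0.05 m and z of tea_light_center in the frame of canister_rim below -0.02 m and horizontal distance between inner_knob and canister_rim below 0.006 m and z of inner_knob in the frame of canister_rim between 0.038 and 0.045 m and angle between inner_knob's own z axis and vertical below 0.05 rad and contact force between the fingers and inner_lid below 0.1 N and z of cover_collar in the frame of canister_rim above 0.078 m and horizontal distance between cover_collar and canister_rim below 0.08 m and angle between cover_collar's own z axis and vertical below 0.2 rad and contact force between the fingers and cover above 1 N and linear speed of each of cover, inner_lid below 0.02 m/s and contact force between cover and inner_lid below 0.05 N); the arm keeps its last pose, push and grip.
It fails at once if the cover is parted from the inner lid while the inner lid is not seated in the canister (z of cover_collar in the frame of inner_knob above -0.01 m and not (horizontal distance between inner_knob and canister_rim below 0.008 m and z of inner_knob in the frame of canister_rim below 0.047 m and angle between inner_knob's own z axis and vertical below 0.08 rad)).
It fails at once if a bystander is shifted by more than 30 mm (distance of any of honey_jar, white_mug, salt_mill from where it was at the start of the episode above 0.03 m).
It also fails if it takes over 72 s, if anything falls off the work surface, if the arm or the gripper's body presses on something with over 40 N, if the wrist force passes 120 N, or if a joint passes its speed limit or range.

## Working session

There is one attempt and no reset: what is moved stays moved. The work goes in short steps, Python scripts to look and compute and a shell command to move; the robot and the scene stay as the last step left them, time stands still between calls to the robot, and variables do not carry over. Pictures are saved under pics/ and viewed, at most 11 in all, crops included, and the job is handed in when it is done.

```bash
mkdir -p pics
cat > h.py <<'E'
import numpy as np, cv2
from rig import robot, cams
from scipy.spatial.transform import Rotation as R
def grab(n,f=None):
    ci=cams.camera_info(n); im=cams.camera(n)
    if f: cv2.imwrite('pics/'+f,im[...,::-1])
    return im,ci
def ray(ci,uv):
    K=np.array(ci['intrinsics']);D=np.array(ci['dist'],float);T=np.array(ci['pose'])
    p=cv2.undistortPoints(np.array(uv,float).reshape(-1,1,2),K,D).reshape(-1,2)
    d=np.c_[p,np.ones(len(p))]@T[:3,:3].T
    return T[:3,3],d
def onz(ci,uv,z):
    o,d=ray(ci,uv); return o+d*((z-o[2])/d[:,2])[:,None]
def proj(ci,P):
    T=np.linalg.inv(np.array(ci['pose'])); P=np.atleast_2d(P)@T[:3,:3].T+T[:3,3]
    return cv2.projectPoints(P.astype(float),np.zeros(3),np.zeros(3),np.array(ci['intrinsics']),np.array(ci['dist'],float))[0].reshape(-1,2)
E
python3 - <<'E'
from h import *
o=robot.get_obs(); print(o)
ims=[]
for n in['top','side']:
    im,ci=grab(n,n+'0.png'); print(n,np.round(ci['pose'],3).tolist(),np.round(ci['intrinsics'],1).tolist())
im,ci=grab('wrist','wrist0.png');print(np.round(ci['pose'],3).tolist())
E
```

```text
{'time': 0.0, 'q': array([ 1.15052132e+00,  5.28466285e-01,  1.43387452e+00,  5.17688733e-06,
        1.18141548e+00, -1.78484642e-01]), 'joint_velocities': array([-0.00110574,  0.00038616, -0.0004501 ,  0.00063181,  0.00037629,
        0.00069779]), 'joint_torque': array([ 9.73414426e-04, -4.40043175e+01, -1.76593816e+01,  6.34613307e-02,
        5.81411412e-02, -1.73778681e-04]), 'position': array([0.1493731 , 0.60629485, 0.29128025]), 'tool_rot': array([ 1.20601811e-01,  9.92700374e-01, -1.03299235e-03, -3.21345220e-04]), 'ft_force': array([-0.11970762,  0.22141437,  0.67663777]), 'moment': array([-0.03933975,  0.00476737,  0.03655998]), 'grip_force': 0.0, 'grip_width': 0.08665108352839394}
top [[-0.009, -0.986, 0.164, 0.414], [-1.0, 0.005, -0.023, 0.024], [0.022, -0.164, -0.986, 1.111], [0.0, 0.0, 0.0, 1.0]] [[467.5, 0.0, 278.8], [0.0, 467.5, 205.2], [0.0, 0.0, 1.0]]
side [[-0.32, -0.833, 0.45, 0.21], [-0.947, 0.28, -0.156, 0.156], [0.004, -0.476, -0.879, 0.825], [0.0, 0.0, 0.0, 1.0]] [[426.4, 0.0, 283.9], [0.0, 426.4, 220.1], [0.0, 0.0, 1.0]]
[[0.239, 0.941, 0.237, 0.085], [0.971, -0.232, -0.061, 0.623], [-0.002, 0.245, -0.969, 0.383], [0.0, 0.0, 0.0, 1.0]]
```

View pics/top0.png

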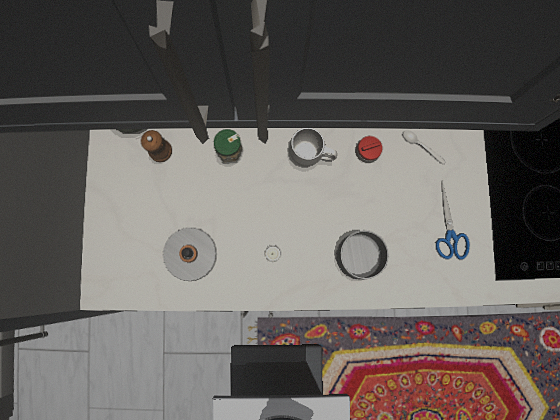

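View pics/side0.png

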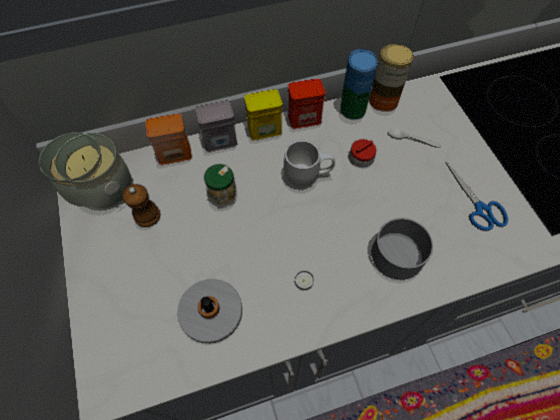

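Top view: lids at (189,254), tea light (272,254) and canister (361,254). Side view: lids at (209,308), tea light (304,280) and canister (402,248). The bystanders stand behind them. Next I'll compute positions by mask.

Run:
```python
from h import *
T,ct=grab('top');S,cs=grab('side')
def show(im,c,w=40): return cv2.resize(im[c[1]-w:c[1]+w,c[0]-w:c[0]+w],(260,260),interpolation=cv2.INTER_CUBIC)
m=np.vstack([np.hstack([show(T,c) for c in[(189,254),(272,254),(361,254)]]),np.hstack([show(S,c) for c in[(209,308),(304,280),(402,248)]])])
cv2.imwrite('pics/m.png',m[...,::-1])
for im,ci,n,c in[(T,ct,'top',(189,254)),(S,cs,'side',(209,308))]:
    h=cv2.cvtColor(im,cv2.COLOR_RGB2HSV); 
    w=np.zeros(h.shape[:2],bool); w[c[1]-25:c[1]+25,c[0]-25:c[0]+25]=1
    o=(h[...,0]<25)&(h[...,1]>90)&w
    v,u=np.nonzero(o); hull=cv2.convexHull(np.c_[u,v].astype(np.float32)); e=cv2.minEnclosingCircle(hull); print(n,'collar',len(u),e,onz(ci,[e[0]],.032))
    k=(h[...,2]<45)&w; v,u=np.nonzero(k); print('knob',len(u),u.mean(),v.mean(),onz(ci,[[u.mean(),v.mean()]],.069))
for ci,a in[(ct,[(272,254),(361,254)]),(cs,[(304,280),(403,248)])]:print(onz(ci,[a[0]],.015),onz(ci,[a[1]],.068))
for P in ([.36,.2,.02],[.36,0,.01],[.36,-.15,.068]): print(proj(ct,P),proj(cs,P))
```

```text
top collar 115 ((187.52325439453125, 253.17442321777344), 8.563250541687012) [[0.4820924  0.21106039 0.032     ]]
knob 16 188.6875 253.125 [[0.4798683  0.20204924 0.069     ]]
side collar 214 ((208.23684692382812, 306.7631530761719), 10.90671157836914) [[0.48351581 0.21215816 0.032     ]]
knob 184 207.71195652173913 305.9021739130435 [[0.47260164 0.21005192 0.069     ]]
[[0.48036498 0.01591857 0.015     ]] [[ 0.47519801 -0.18348315  0.068     ]]
[[0.48175732 0.01795198 0.015     ]] [[ 0.46427329 -0.17890259  0.068     ]]
[[192.43613218 306.45941253]] [[232.3269461  369.89608472]]
[[279.20779046 305.87763783]] [[334.67633677 335.57532536]]
[[347.57872954 306.18773173]] [[414.06738091 301.63708097]]
```

View pics/m.png

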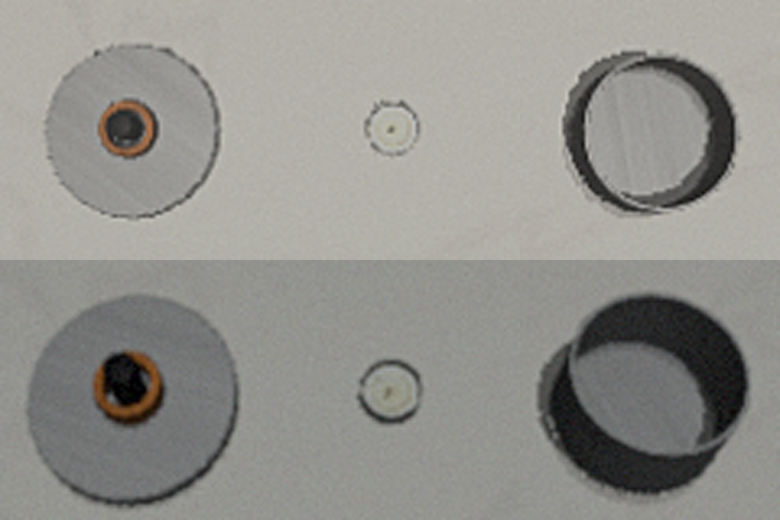

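Fine enough to act on: tea light about (0.481, 0.017), lids about (0.482, 0.211), canister about (0.473, -0.180). I'll square up the tool yaw and travel above the tea light.

```bash
python3 -m crank '[[0,0,0,0,0,-0.121,0],[0,0,0,0,0,-0.121,0],[-2.8,-4.9,0.5,0,0,0,0],[-2.8,-4.9,0.5,0,0,0,0],[-2.8,-4.9,0.5,0,0,0,0]]' 
python3 -m crank '[[-2.8,-4.9,0.5,0,0,0,0],[-2.8,-4.9,0.5,0,0,0,0],[-2.8,-4.9,0.5,0,0,0,0],[-2.8,-4.9,0.5,0,0,0,0],[-2.8,-4.9,0.5,0,0,0,0]]' 
python3 -m crank '[[-2.8,-4.9,0.5,0,0,0,0],[-2.8,-4.9,0.5,0,0,0,0],[-2.8,-4.9,0.5,0,0,0,0],[-2.8,-4.9,0.5,0,0,0,0],[0,0,0,0,0,0,0]]'
cat > obs.py <<'E'
from h import *
import sys
o=robot.get_obs(); Rm=R.from_quat(o['tool_rot']); print('t',o['time'],'p',o['position'].round(4),'w',round(o['grip_width'],4),'gf',round(o['grip_force'],2),'F',o['ft_force'].round(1))
# tilt rotvec (tool frame) to reach x=-X,y=Y,z=-Z
print('q',o['q'].round(2),'fix turn',(Rm.inv()*R.from_quat([0,1,0,0])).as_rotvec().round(4))
if len(sys.argv)>1: print('tool cm',(Rm.inv().apply(np.array(list(map(float,sys.argv[1:])))-o['position'])*100).round(2))
E
python3 obs.py .481 .017 .073
python3 -c "
from h import *
grab('wrist','w1.png')"
```

```text
time: 0.88
position: [0.2342, 0.4585, 0.2771]
tool_rot: [-0.001, 1.0, 0.0, 0.0]
ft_force: [2.0, 0.2, 0.9]
grip_width: 0.0871
grip_force: 0.0
time: 1.5
position: [0.3746, 0.2133, 0.2524]
tool_rot: [-0.0, 1.0, 0.0, 0.001]
ft_force: [1.9, 0.4, -0.9]
grip_width: 0.0871
grip_force: 0.0
time: 2.12
position: [0.4886, 0.0153, 0.2322]
tool_rot: [0.003, 1.0, -0.001, 0.002]
ft_force: [0.1, 0.6, -0.6]
grip_width: 0.0869
grip_force: 0.0
t 2.125 p [0.4886 0.0153 0.2322] w 0.0869 gf 0.0 F [ 0.1  0.6 -0.6]
q [-0.2   0.44  1.83 -0.    0.87 -1.76] fix turn [-0.0011  0.0032 -0.0053]
tool cm [ 0.81  0.18 15.92]
```

View pics/w1.png

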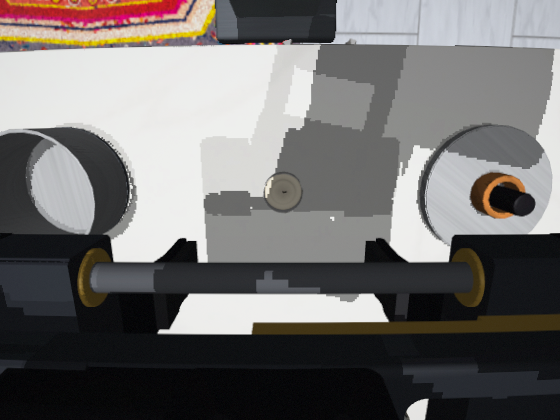

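Wrist view: tea light at (283,192), collar (498,195), knob (515,204), and the canister partly visible at left. Computing the tea light and the lid positions.

```bash
python3 - <<'E'
from h import *
im,ci=grab('wrist')
print('tea',onz(ci,[(283,192)],.015), 'knobtop',onz(ci,[(524,205)],.069))
h=cv2.cvtColor(im,cv2.COLOR_RGB2HSV); o=(h[...,0]<25)&(h[...,1]>110); o[:150]=0;o[230:]=0;o[:,:460]=0
v,u=np.nonzero(o);print(u.min(),u.max(),v.min(),v.max())
T=np.array(robot.get_obs()['position']);print(T,np.array(ci['pose'])[:3,3])
E
python3 obs.py .481 .017 .073
```

```text
tea [[0.48066971 0.01959751 0.015     ]] knobtop [[0.48103597 0.21303201 0.069     ]]
468 521 176 220
[0.48533863 0.01858863 0.23197061] [0.42032565 0.0177012  0.32358661]
t 2.225 p [0.4853 0.0186 0.232 ] w 0.0869 gf 0.0 F [-0.9  0.  -0.4]
q [-0.19  0.43  1.84  0.    0.87 -1.76] fix turn [ 0.0006 -0.0014 -0.0016]
tool cm [ 0.41 -0.17 15.9 ]
```

```bash
python3 -m crank '[[0.4,0,5,0,0,0,0.3],[0,0,5,0,0,0,0.3],[0,0,4,0,0,0,0.3],[0,0,0,0,0,0,0.3],[0,0,0,0,0,0,0.3]]'; python3 obs.py .4805 .018 .073
```

```text
time: 2.85
position: [0.4818, 0.0197, 0.0933]
tool_rot: [-0.001, 1.0, -0.0, 0.0]
ft_force: [0.6, 0.1, -0.4]
grip_width: 0.0614
grip_force: 0.0
t 2.85 p [0.4818 0.0197 0.0933] w 0.0614 gf 0.0 F [ 0.6  0.1 -0.4]
q [-0.19  0.69  1.93  0.    0.51 -1.76] fix turn [-0.0001  0.0008  0.0018]
tool cm [ 0.13 -0.17  2.03]
```

```bash
python3 -m crank '[[0.1,-0.1,1.9,0,0,0,0.3],[0,0,0,0,0,0,0.6],[0,0,0,0,0,0,0.75],[0,0,0,0,0,0,0.8],[0,0,0,0,0,0,0.8]]' 15; python3 -m crank '[[0,0,0,0,0,0,0.8],[0,0,0,0,0,0,0.8],[0,0,-5,0,0,0,0.8],[0,0,-4,0,0,0,0.8],[0,0,0,0,0,0,0.8]]'; python3 obs.py .473 -.18 .17
```

```text
time: 3.48
position: [0.4813, 0.0179, 0.0743]
tool_rot: [-0.0, 1.0, -0.0, 0.001]
ft_force: [-1.0, 1.0, 5.9]
grip_width: 0.0368
grip_force: 15.0
time: 4.1
position: [0.4823, 0.0176, 0.1659]
tool_rot: [-0.0, 1.0, -0.001, 0.003]
ft_force: [0.7, -0.4, 0.2]
grip_width: 0.037
grip_force: 15.0
t 4.1 p [0.4823 0.0176 0.1659] w 0.037 gf 15.0 F [ 0.7 -0.4  0.2]
q [-0.2   0.55  1.9   0.    0.68 -1.77] fix turn [-0.0013  0.0066  0.0004]
tool cm [  0.94 -19.76  -0.39]
```

```bash
python3 -m crank '[[0,-5,-1.5,0,0,0,0.8],[0,-5,-1.5,0,0,0,0.8],[0,0,0,0,0,0,0.8],[0,0,0,0,0,0,0.8]]'
python3 - <<'E'
from h import *
im,ci=grab('wrist','w2.png'); np.save('w2.npy',{'p':ci},allow_pickle=True)
g=cv2.cvtColor(im,cv2.COLOR_RGB2GRAY); print(proj(ci,[.473,-.18,.068]))
E
python3 obs.py
```

```text
time: 4.6
position: [0.4798, -0.0818, 0.1924]
tool_rot: [0.0, 1.0, 0.001, -0.001]
ft_force: [0.4, 0.5, -0.4]
grip_width: 0.0368
grip_force: 15.0
[[135.07547226 217.71467341]]
t 4.65 p [ 0.4797 -0.0812  0.1923] w 0.0365 gf 15.0 F [ 0.4  0.4 -1.2]
q [-0.4   0.5   1.87  0.    0.77 -1.97] fix turn [ 0.0015 -0.0027  0.0003]
```

View pics/w2.png

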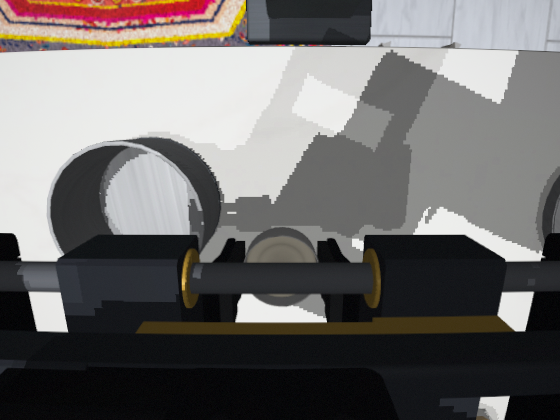

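Wrist view: the tea light is held at (282,262), and the canister rim's left edge is (49,205) with its top at about (122,140). I'll fit the rim circle from the visible arc.

```bash
cat > rim.py <<'E'
from h import *
from scipy.optimize import least_squares
def fit(im,ci,c0,angs,z=.068,r=.055,lo=.045,hi=.065):
    "radial search: first strong gradient from the outside, on the z plane; robust circle fit"
    g=cv2.GaussianBlur(cv2.cvtColor(im,cv2.COLOR_RGB2GRAY),(0,0),.7).astype(np.float32)
    c=np.array(c0,float)
    for it in range(3):
        P=[]
        for a in angs:
            rr=np.arange(hi,lo,-.0003); d=np.array([np.cos(a),np.sin(a)])
            X=np.c_[c+rr[:,None]*d,np.full(len(rr),z)]; uv=proj(ci,X).astype(np.float32)
            s=cv2.remap(g,uv[:,0],uv[:,1],cv2.INTER_LINEAR).ravel()
            gr=np.abs(np.gradient(s)); k=int(gr.argmax())
            if gr[k]>2: P.append(X[k,:2])
        P=np.array(P)
        s=least_squares(lambda q:np.hypot(*(P-q[:2]).T)-q[2],[*c,r],loss='soft_l1',f_scale=.0007)
        c=s.x[:2]
    return s.x,len(P),np.abs(s.fun).round(4)
E
python3 - <<'E'
from rim import *
im=cv2.imread('pics/w2.png')[...,::-1]; ci=np.load('w2.npy',allow_pickle=True).item()['p']
u=[(49,205),(55,180),(75,155),(100,143),(122,140)]
P=onz(ci,u,.068)[:,:2]
print(least_squares(lambda q:np.hypot(*(P-q).T)-.055,[.473,-.18]))
# world angles: left of picture=-y, top=-x
print(fit(im,ci,[.473,-.18],np.linspace(np.pi*.98,np.pi*1.5,40)))
T,ct=grab('top');S,cs=grab('side')
A=np.linspace(0,2*np.pi,90,endpoint=False)
print(fit(T,ct,[.475,-.181],A)); print(fit(S,cs,[.473,-.18],A))
E
```

```text
message: `gtol` termination condition is satisfied.
     success: True
      status: 1
         fun: [ 7.205e-06  7.477e-05 -4.374e-05 -1.734e-04  1.638e-04]
           x: [ 4.765e-01 -1.854e-01]
        cost: 3.222454319175722e-08
         jac: [[ 2.261e-01  9.741e-01]
               [ 5.361e-01  8.441e-01]
               [ 8.348e-01  5.505e-01]
               [ 9.736e-01  2.282e-01]
               [ 9.992e-01 -3.963e-02]]
        grad: [-1.669e-10  1.263e-10]
  optimality: 1.6694602786078903e-10
 active_mask: [ 0.000e+00  0.000e+00]
        nfev: 4
        njev: 4
(array([ 0.4754085 , -0.18852419,  0.05088564]), 40, array([0.0005, 0.0001, 0.0002, 0.0002, 0.0001, 0.0004, 0.0001, 0.0003,
       0.0003, 0.0003, 0.0003, 0.    , 0.    , 0.    , 0.0001, 0.0002,
       0.0002, 0.0001, 0.0001, 0.0001, 0.0001, 0.0002, 0.0002, 0.0001,
       0.0001, 0.0001, 0.0002, 0.0001, 0.0001, 0.0001, 0.0001, 0.0003,
       0.    , 0.0003, 0.0003, 0.0003, 0.0003, 0.    , 0.0001, 0.0002]))
(array([ 0.47754295, -0.18337332,  0.05980415]), 36, array([0.0047, 0.0041, 0.0007, 0.0002, 0.0001, 0.0001, 0.0089, 0
[... 463 characters left out ...]
  return func(*args, **kwargs)
    vector_fun = VectorFunction(
        fun_wrapped,
    ...<6 lines>...
        workers=workers
    )
    self._update_fun()
    ~~~~~~~~~~~~~~~~^^
    self.f = self.fun_wrapped(xp_copy(self.x))
             ~~~~~~~~~~~~~~~~^^^^^^^^^^^^^^^^^
    return np.atleast_1d(self.fun(x))
                         ~~~~~~~~^^^
    return self.f(x, *self.args, **self.kwargs)
           ~~~~~~^^^^^^^^^^^^^^^^^^^^^^^^^^^^^^
  File "rim.py", line 16, in <lambda>
    s=least_squares(lambda q:np.hypot(*(P-q[:2]).T)-q[2],[*c,r],loss='soft_l1',f_scale=.0007)
                                        ~^~~~~~
ValueError: operands could not be broadcast together with shapes (0,) (2,)
```

```bash
python3 -m crank '[[0.15,-5.2,0,0,0,0,0.8],[0.15,-5.2,0,0,0,0,0.8],[0,0,0,0,0,0,0.8],[0,0,0,0,0,0,0.8]]';python3 -m crank '[[0,0,4,0,0,0,0.8],[0,0,4,0,0,0,0.8],[0,0,2.2,0,0,0,0.8],[0,0,0,0,0,0,0.8],[0,0,0,0,0,0,0.8]]'; python3 obs.py .4765 -.185 .088
```

```text
time: 5.25
position: [0.4772, -0.1848, 0.1927]
tool_rot: [-0.0, 1.0, 0.001, -0.001]
ft_force: [0.7, -0.9, -0.7]
grip_width: 0.0368
grip_force: 15.0
time: 5.88
position: [0.4781, -0.1852, 0.0918]
tool_rot: [-0.001, 1.0, -0.0, 0.0]
ft_force: [0.2, -0.7, 0.5]
grip_width: 0.0374
grip_force: 15.0
t 5.875 p [ 0.4781 -0.1852  0.0918] w 0.0374 gf 15.0 F [ 0.2 -0.7  0.5]
q [-0.59  0.71  1.86  0.    0.57 -2.16] fix turn [-0.0001  0.0003  0.0018]
tool cm [0.16 0.02 0.38]
```

```bash
python3 -m crank '[[0.1,0,0.2,0,0,0,0.8],[0,0,0,0,0,0,0.42],[0,0,0,0,0,0,0.42],[0,0,0,0,0,0,0.42],[0,0,-5,0,0,0,0.42]]';python3 -m crank '[[0,0,-5,0,0,0,0.42],[-2,0,-5,0,0,0,0.42],[-4,0,-3,0,0,0,0.42],[0,0,0,0,0,0,0.42],[0,0,0,0,0,0,0.42]]'
python3 - <<'E'
from rim import *
im,ci=grab('wrist','w3.png'); np.save('w3.npy',{'p':ci},allow_pickle=True)
print(proj(ci,[.4765,-.185,.068]))
A=np.linspace(0,2*np.pi,90,endpoint=False)
x,n,f=fit(im,ci,[.4765,-.185],A);print(x,n,np.percentile(f,[50,80,95]))
E
python3 obs.py
```

```text
time: 6.5
position: [0.4749, -0.1851, 0.1364]
tool_rot: [0.0, 1.0, 0.003, -0.004]
ft_force: [1.6, -0.4, 0.4]
grip_width: 0.0502
grip_force: 0.0
time: 7.12
position: [0.5355, -0.1855, 0.2684]
tool_rot: [-0.0, 1.0, 0.001, -0.001]
ft_force: [-0.7, 0.5, -0.6]
grip_width: 0.0501
grip_force: 0.0
[[280.86231666 135.30799578]]
[ 0.47658836 -0.18843516  0.05187145] 90 [0.0002   0.0007   0.008795]
t 7.175 p [ 0.535  -0.1854  0.2678] w 0.0507 gf 0.0 F [ 0.6  0.2 -0.3]
q [-0.53  0.48  1.61 -0.    1.06 -2.1 ] fix turn [ 0.0021 -0.0039  0.    ]
```

View pics/w3.png

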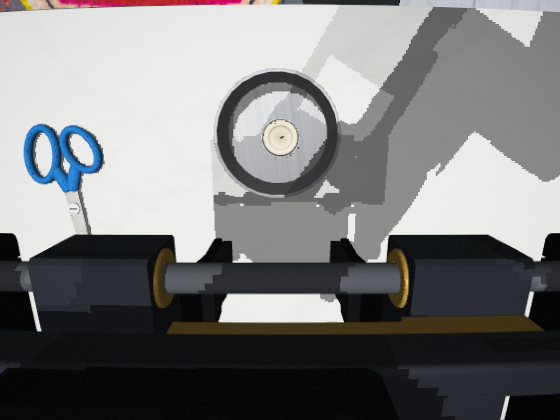

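The tea light rests inside at (281,137). The rim centre fits at (0.4766, -0.1884), with a radius of 51.9 mm, which matches the inner edge. Now to the lids.

```bash
python3 -m crank '[[0,6,0,0,0,0,0.3],[0,6,0,0,0,0,0.3],[0,6,0,0,0,0,0.3],[0,6,0,0,0,0,0.3],[0,6,0,0,0,0,0.3]]'; python3 -m crank '[[0,5,0,0,0,0,0.5],[0,4.5,0,0,0,0,0.5],[0,0,0,0,0,0,0.5],[0,0,0,0,0,0,0.5]]'
python3 - <<'E'
from rim import *
im,ci=grab('wrist','w4.png'); np.save('w4.npy',{'p':ci},allow_pickle=True)
A=np.linspace(0,2*np.pi,90,endpoint=False)
x,n,f=fit(im,ci,[.481,.212],A,z=.021,r=.0625,lo=.056,hi=.07);print('cover',x,n,np.percentile(f,[50,80,95]))
x,n,f=fit(im,ci,[.481,.212],A,z=.043,r=.02,lo=.016,hi=.025);print('collar',x,n,np.percentile(f,[50,80,95]))
x,n,f=fit(im,ci,[.481,.212],A,z=.069,r=.010,lo=.007,hi=.013);print('knob',x,n,np.percentile(f,[50,80,95]))
E
python3 obs.py .481 .212 .2
```

```text
time: 7.8
position: [0.5348, 0.1152, 0.2676]
tool_rot: [0.0, 1.0, -0.0, -0.002]
ft_force: [0.7, -0.3, 0.2]
grip_width: 0.0606
grip_force: 0.0
time: 8.3
position: [0.5355, 0.2081, 0.2679]
tool_rot: [-0.0, 1.0, -0.001, -0.002]
ft_force: [-0.1, -0.5, 0.1]
grip_width: 0.0441
grip_force: 0.0
cover [0.48309859 0.2122476  0.0620268 ] 90 [0.0006   0.00394  0.006955]
collar [0.48287377 0.2120052  0.02005108] 88 [0.0002  0.00062 0.0013 ]
knob [0.48407031 0.21213889 0.0097682 ] 90 [0.0004 0.0005 0.0007]
t 8.35 p [0.5359 0.2076 0.2682] w 0.0441 gf 0.0 F [ 0.3 -0.   0.8]
q [ 0.18  0.49  1.58 -0.    1.07 -1.39] fix turn [-0.001  -0.0028 -0.0008]
tool cm [5.47 0.44 6.84]
```

View pics/w4.png

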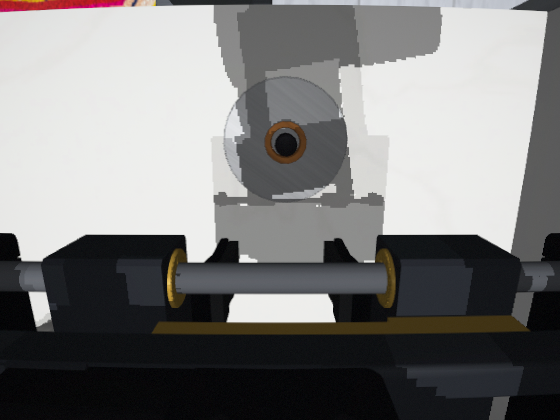

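Wrist view: the collar and knob are at (286,142), and the cover, collar and knob fits agree on (0.4835, 0.2121).

```bash
python3 -m crank '[[5.2,0.4,3,0,0,0,0.5],[0,0,5,0,0,0,0.5],[0,0,4,0,0,0,0.5],[0,0,0,0,0,0,0.5],[0,0,0,0,0,0,0.5]]'; python3 obs.py .4838 .2121 .117
```

```text
time: 8.98
position: [0.4856, 0.2121, 0.1502]
tool_rot: [0.001, 1.0, 0.0, 0.001]
ft_force: [-0.1, 0.1, 1.0]
grip_width: 0.0431
grip_force: 0.0
t 8.975 p [0.4856 0.2121 0.1502] w 0.0431 gf 0.0 F [-0.1  0.1  1. ]
q [ 0.2   0.62  1.79 -0.    0.73 -1.37] fix turn [ 0.0002  0.0012 -0.0013]
tool cm [ 0.18 -0.    3.32]
```

```bash
python3 -m crank '[[0.15,0,2,0,0,0,0.5],[0,0,1.2,0,0,0,0.5],[0,0,0,0,0,0,0.5],[0,0,0,0,0,0,0.5]]'; python3 obs.py .4838 .2121 .117;  python3 -m crank '[[0,0,0,0,0,0,0.65],[0,0,0,0,0,0,0.75],[0,0,0,0,0,0,0.85],[0,0,0,0,0,0,1],[0,0,0,0,0,0,1]]' 40;python3 obs.py .4838 .2121 .117
```

```text
time: 9.48
position: [0.4838, 0.213, 0.118]
tool_rot: [-0.0, 1.0, 0.0, 0.001]
ft_force: [0.2, 0.4, 0.1]
grip_width: 0.0435
grip_force: 0.0
t 9.475 p [0.4838 0.213  0.118 ] w 0.0435 gf 0.0 F [0.2 0.4 0.1]
q [ 0.2   0.67  1.81 -0.    0.66 -1.37] fix turn [0.0003 0.0015 0.0002]
tool cm [-0.   -0.09  0.1 ]
time: 10.1
position: [0.4833, 0.2127, 0.1174]
tool_rot: [-0.0, 1.0, -0.0, 0.0]
ft_force: [0.3, -1.7, 2.8]
grip_width: 0.019
grip_force: 40.0
t 10.1 p [0.4833 0.2127 0.1174] w 0.019 gf 40.0 F [ 0.3 -1.7  2.8]
q [ 0.2   0.68  1.81 -0.    0.66 -1.37] fix turn [-0.0002  0.0001  0.0003]
tool cm [-0.05 -0.06  0.04]
```

```bash
python3 -m crank '[[0,0,-0.5,0,0,0,1],[0,0,-1,0,0,0,1],[0,0,-2,0,0,0,1],[0,0,-3,0,0,0,1],[0,0,-2.5,0,0,0,1]]' 45; python3 -m crank '[[0,0,-2,0,0,0,1],[0,0,-1.5,0,0,0,1],[0,0,-0.5,0,0,0,1],[0,0,0,0,0,0,1],[0,0,0,0,0,0,1]]';python3 -c "
from h import *
a,c=grab('wrist');b,d=grab('side');e=cv2.resize(b[180:400,110:330],(420,420))
cv2.imwrite('pics/c5.png',cv2.resize(np.hstack([a,e]),(800,343))[...,::-1])";python3 obs.py .4766 -.1884 .24
```

```text
time: 10.72
position: [0.483, 0.213, 0.2085]
tool_rot: [-0.0, 1.0, 0.0, 0.0]
ft_force: [-0.1, 0.1, -3.4]
grip_width: 0.0185
grip_force: 45.0
time: 11.35
position: [0.4827, 0.2127, 0.2464]
tool_rot: [-0.0, 1.0, -0.0, -0.001]
ft_force: [-0.6, -0.5, -3.7]
grip_width: 0.0188
grip_force: 45.0
t 11.45 p [0.4828 0.2128 0.2464] w 0.0188 gf 45.0 F [ 0.3 -0.1 -3.9]
q [ 0.2   0.46  1.72  0.    0.96 -1.37] fix turn [-0.0003 -0.0018  0.0001]
tool cm [  0.62 -40.12   0.66]
```

View pics/c5.png

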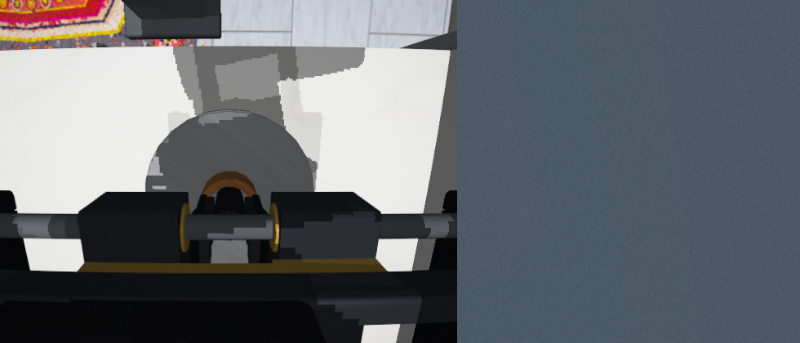

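Both lids are held together, with the cover's far arc centred at about (231,110) in the picture. The side camera is blocked by the arm. Carrying gently.

```bash
python3 -m crank '[[0.1,-1,0,0,0,0,1],[0.1,-2.5,0,0,0,0,1],[0.1,-4,0,0,0,0,1],[0.1,-4,0,0,0,0,1],[0.2,-4,0,0,0,0,1]]'; python3 -m crank '[[0,-4,0,0,0,0,1],[0,-4,0,0,0,0,1],[0,-4,0,0,0,0,1],[0,-4,0,0,0,0,1],[0,-3.5,0,0,0,0,1]]'; python3 -m crank '[[0,-3,0,0,0,0,1],[0,-1.5,0,0,0,0,1],[0,-0.6,0,0,0,0,1],[0,0,0,0,0,0,1],[0,0,0,0,0,0,1]]';python3 - <<'E'
from rim import *
im,ci=grab('wrist','w6.png')
o=robot.get_obs();p=o['position'];print('cover z',p[2]-.1174+.021)
A=np.linspace(np.pi*.65,np.pi*1.35,60)
x,n,f=fit(im,ci,p[:2],A,z=p[2]-.1174+.021,r=.0625,lo=.055,hi=.07);print('cover',x,x[:2]-p[:2],n,np.percentile(f,[50,80,95]))
E
python3 obs.py .4763 -.1882 .1714
```

```text
time: 12.08
position: [0.477, 0.0561, 0.2471]
tool_rot: [-0.0, 1.0, -0.0, -0.0]
ft_force: [0.3, -0.1, -3.6]
grip_width: 0.019
grip_force: 45.0
time: 12.7
position: [0.4768, -0.1391, 0.2472]
tool_rot: [0.0, 1.0, -0.0, -0.0]
ft_force: [-0.1, 0.2, -3.2]
grip_width: 0.0186
grip_force: 45.0
time: 13.32
position: [0.477, -0.187, 0.2471]
tool_rot: [-0.001, 1.0, 0.0, -0.0]
ft_force: [-0.6, 0.3, -3.3]
grip_width: 0.0188
grip_force: 45.0
cover z 0.15079286709407644
cover [ 0.47535162 -0.18627453  0.06098046] [-0.00176108  0.00074754] 60 [0.0002   0.0005   0.007915]
t 13.375 p [ 0.4771 -0.187   0.2472] w 0.0189 gf 45.0 F [-0.3 -0.1 -3.3]
q [-0.59  0.44  1.76  0.    0.94 -2.16] fix turn [ 0.0006 -0.0006  0.0015]
tool cm [ 0.08 -0.12  7.58]
```

View pics/w6.png

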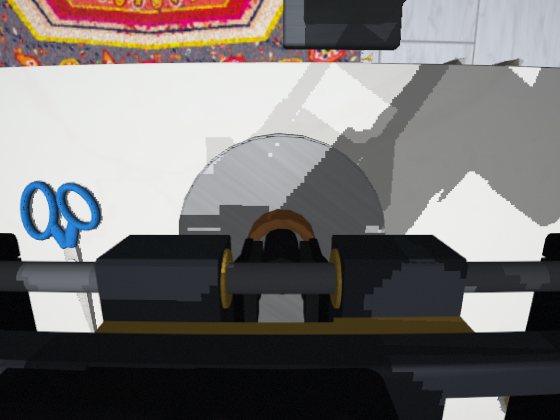

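Lids are level and centred under the tool; the cover arc's top is at (281,134). Lowering.

```bash
python3 -m crank '[[0.08,-0.12,1,0,0,0,1],[0,0,2,0,0,0,1],[0,0,1.8,0,0,0,1],[0,0,0.7,0,0,0,1],[0,0,0,0,0,0,1]]'; python3 -m crank '[[0,0,0,0,0,0,1],[0,0,0.5,0,0,0,1],[0,0,0.4,0,0,0,1],[0,0,0,0,0,0,1]]'; python3 obs.py .4763 -.1882 .1714
```

```text
time: 14.0
position: [0.4763, -0.1891, 0.1917]
tool_rot: [-0.0, 1.0, 0.0, -0.001]
ft_force: [0.3, 0.5, -3.2]
grip_width: 0.0188
grip_force: 45.0
time: 14.5
position: [0.4762, -0.1892, 0.1829]
tool_rot: [-0.0, 1.0, 0.0, -0.0]
ft_force: [0.2, -1.3, -3.7]
grip_width: 0.0185
grip_force: 45.0
t 14.5 p [ 0.4762 -0.1892  0.1829] w 0.0185 gf 45.0 F [ 0.2 -1.3 -3.7]
q [-0.6   0.55  1.81  0.    0.78 -2.17] fix turn [ 0.0005 -0.0007  0.0002]
tool cm [-0.01  0.1   1.15]
```

```bash
python3 -m crank '[[0,0.08,0.3,0,0,0,1],[0,0,0.3,0,0,0,1],[0,0,0.3,0,0,0,1],[0,0,0,0,0,0,1]]'; python3 -m crank '[[0,0,0.2,0,0,0,1],[0,0,0,0,0,0,1]]'; python3 obs.py .4763 -.1882 .1714
```

```text
time: 15.0
position: [0.4763, -0.1884, 0.1739]
tool_rot: [-0.0, 1.0, 0.0, -0.0]
ft_force: [-0.7, 0.6, -4.3]
grip_width: 0.0189
grip_force: 45.0
time: 15.25
position: [0.4764, -0.1885, 0.1722]
tool_rot: [-0.0, 1.0, 0.0, -0.0]
ft_force: [-0.5, -0.6, -3.4]
grip_width: 0.0189
grip_force: 45.0
t 15.25 p [ 0.4764 -0.1885  0.1722] w 0.0189 gf 45.0 F [-0.5 -0.6 -3.4]
q [-0.6   0.56  1.82 -0.    0.76 -2.17] fix turn [ 0.0001 -0.0002  0.0002]
tool cm [0.01 0.03 0.08]
```

```bash
python3 -m crank '[[0,0,0.1,0,0,0,1],[0,0,0.05,0,0,0,1],[0,0,0.05,0,0,0,1],[0,0,0,0,0,0,1]]'; python3 obs.py .4763 -.1882 .1714
```

```text
time: 15.75
position: [0.4766, -0.1886, 0.1714]
tool_rot: [-0.0, 1.0, -0.0, 0.0]
ft_force: [-1.8, 0.3, 6.9]
grip_width: 0.0187
grip_force: 45.0
t 15.75 p [ 0.4766 -0.1886  0.1714] w 0.0187 gf 45.0 F [-1.8  0.3  6.9]
q [-0.6   0.57  1.82 -0.    0.75 -2.17] fix turn [-0.0006  0.0007  0.0004]
tool cm [ 0.03  0.04 -0.  ]
```

Seated: TCP z is 0.1714 as expected, and the contact force has turned upward. Letting go, then looking.

```bash
python3 -m crank '[[0,0,-0.05,0,0,0,0.75],[0,0,0,0,0,0,0.6],[0,0,0,0,0,0,0.3],[0,0,0,0,0,0,0.15],[0,0,0,0,0,0,0.15]]' 20;  python3 -m crank '[[0,0,-4,0,0,0,0.15],[-5.5,0,-5,0,0,0,0.15],[0,0,0,0,0,0,0.15],[0,0,0,0,0,0,0.15]]'
python3 - <<'E'
from rim import *
im,ci=grab('wrist','w7.png')
A=np.linspace(0,2*np.pi,90,endpoint=False); c=[.4766,-.1884]
for n,z,r,lo,hi in[('cover',.075,.0625,.056,.07),('collar',.097,.02,.016,.025),('knob',.123,.01,.007,.013)]:
    x,m,f=fit(im,ci,c,A,z=z,r=r,lo=lo,hi=hi);print(n,x.round(4),m,np.percentile(f,[50,80,95]).round(4))
E
python3 obs.py .4766 -.1884 .150
```

```text
time: 16.38
position: [0.4765, -0.1885, 0.1706]
tool_rot: [-0.0, 1.0, 0.0, -0.0]
ft_force: [-0.1, 0.0, -0.0]
grip_width: 0.0537
grip_force: 0.0
time: 16.88
position: [0.522, -0.188, 0.2523]
tool_rot: [-0.0, 1.0, 0.0, -0.001]
ft_force: [-0.4, -0.1, -0.8]
grip_width: 0.0738
grip_force: 0.0
cover [ 0.4765 -0.1882  0.0616] 90 [0.0003 0.0003 0.0015]
collar [ 0.4767 -0.1879  0.02  ] 90 [0.0003 0.0007 0.0025]
knob [ 0.477  -0.1887  0.0106] 90 [0.0006 0.001  0.0018]
t 16.925 p [ 0.5213 -0.1878  0.2517] w 0.0737 gf 0.0 F [-0.1  0.3 -1.2]
q [-0.55  0.49  1.65 -0.    1.01 -2.12] fix turn [ 0.0017 -0.0031  0.0003]
tool cm [ 4.44 -0.08 10.18]
```

View pics/w7.png

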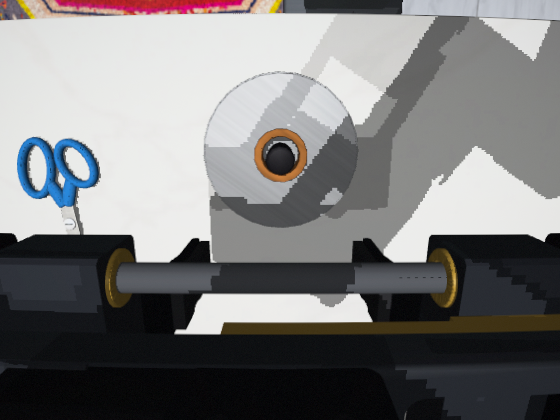

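The lids are seated concentrically, with the collar and knob at (281,155). Now the collar.

```bash
python3 -m crank '[[4.5,0,0,0,0,0,0.15],[0,0,4,0,0,0,0.15],[0,0,3.5,0,0,0,0.15],[0,0,0,0,0,0,0.15],[0,0,0,0,0,0,0.15]]'; python3 obs.py .4767 -.1882 .150
```

```text
time: 17.55
position: [0.4774, -0.1886, 0.1779]
tool_rot: [0.0, 1.0, 0.0, -0.0]
ft_force: [0.0, -0.1, 0.7]
grip_width: 0.0738
grip_force: 0.0
t 17.55 p [ 0.4774 -0.1886  0.1779] w 0.0738 gf 0.0 F [ 0.  -0.1  0.7]
q [-0.59  0.56  1.81 -0.    0.77 -2.16] fix turn [ 0.0004 -0.0007 -0.    ]
tool cm [0.07 0.03 2.79]
```

```bash
python3 -m crank '[[0.05,0.03,1.5,0,0,0,0.15],[0,0,1.3,0,0,0,0.15],[0,0,0,0,0,0,0.15],[0,0,0,0,0,0,0.3],[0,0,0,0,0,0,0.4]]' 20; python3 -m crank '[[0,0,0,0,0,0,0.48],[0,0,0,0,0,0,0.55],[0,0,0,0,0,0,0.65],[0,0,0,0,0,0,0.65],[0,0,0,0,0,0,0.65]]'; python3 obs.py .4767 -.1882 .150
```

```text
time: 18.18
position: [0.4775, -0.1883, 0.1501]
tool_rot: [-0.0, 1.0, -0.0, 0.0]
ft_force: [-0.5, 0.8, -0.0]
grip_width: 0.0612
grip_force: 0.0
time: 18.8
position: [0.4773, -0.1883, 0.1499]
tool_rot: [-0.0, 1.0, -0.0, 0.0]
ft_force: [0.2, -0.4, 1.8]
grip_width: 0.0398
grip_force: 20.0
t 18.8 p [ 0.4773 -0.1883  0.1499] w 0.0398 gf 20.0 F [ 0.2 -0.4  1.8]
q [-0.59  0.6   1.83 -0.    0.7  -2.16] fix turn [-0.0002  0.0002  0.0002]
tool cm [ 0.06  0.01 -0.01]
```

```bash
python3 -m crank '[[0,0,-0.3,0,0,0,0.65],[0,0,-0.7,0,0,0,0.65],[0,0,-1,0,0,0,0.65],[0,0,-1.5,0,0,0,0.65],[0,0,-1.5,0,0,0,0.65]]' 25; python3 -m crank '[[0,0,-1.5,0,0,0,0.65],[0,0,-1.5,0,0,0,0.65],[0,0,-1.2,0,0,0,0.65],[0,0,-0.6,0,0,0,0.65],[0,0,-0.2,0,0,0,0.65]]'; python3 -m crank '[[0,0,0,0,0,0,0.65],[0,0,0,0,0,0,0.65],[0,0,0,0,0,0,0.65],[0,0,0,0,0,0,0.65],[0,0,0,0,0,0,0.65]]'; python3 obs.py; python3 -c "
from h import *
a,c=grab('side');b,d=grab('wrist');e,_=grab('top')
cv2.imwrite('pics/w8.png',cv2.resize(np.hstack([b,a[100:400,300:520].repeat(1,0) if 0 else cv2.resize(a[130:350,290:510],(420,420)),cv2.resize(e[200:310,306:416],(420,420))]),(800,240))[...,::-1])"
```

```text
time: 19.42
position: [0.4773, -0.1883, 0.2011]
tool_rot: [-0.0, 1.0, -0.0, 0.0]
ft_force: [0.3, -0.4, -1.0]
grip_width: 0.0396
grip_force: 25.0
time: 20.05
position: [0.4772, -0.1882, 0.2501]
tool_rot: [-0.0, 1.0, -0.0, 0.0]
ft_force: [0.3, -0.1, -1.3]
grip_width: 0.0395
grip_force: 25.0
time: 20.68
position: [0.4772, -0.1882, 0.2497]
tool_rot: [-0.0, 1.0, 0.0, -0.0]
ft_force: [-0.2, -0.2, -1.4]
grip_width: 0.0392
grip_force: 25.0
t 20.675 p [ 0.4772 -0.1882  0.2497] w 0.0392 gf 25.0 F [-0.2 -0.2 -1.4]
q [-0.59  0.44  1.76 -0.    0.95 -2.16] fix turn [ 0.0001 -0.0001  0.0002]
```

View pics/w8.png

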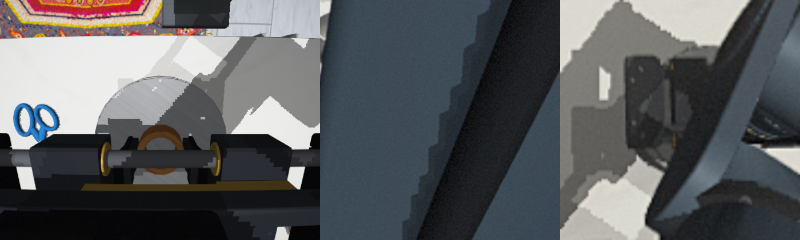

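The wrist view shows the cover held level by its collar, which is at (160,135), and no knob through it. The load is 1.4 N, so it is the cover alone.

```bash
python3 -c "
from rig import ticket
print(ticket.hand_in())"
```

```text
the job is handed in; nothing more can be done
None
```

The job is handed in: the tea light is in the canister, the inner lid is seated, and the cover is held level about 10 cm above where it lay, with the honey jar, mug and salt mill never approached; no verdict was returned.

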